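Slide the serving board out level with its neighbour

ROBOT

A 6-joint arm with a two-finger parallel gripper is mounted at the origin on a cart in front of the work surface, level with it; the furniture and walls round the work are solid. World frame = base frame: x ahead of the robot, y to its left, z up, the work surface at z = 0. Lengths are in m, angles in rad, forces in N, time in s.
With the tool pointing down it reaches from about 0.35 to 0.975 m from the base axis. Payload 7.1 kg.
Tool frame: the origin (TCP) lies between the finger pads; the fingertips stand ahead of it and the grasp point (between the pads) lies 5 mm behind it (arm.finger_overhang is the z of the fingertips in the tool frame, in m); z points along the fingers, y is the line along which they close (so a half turn about z gives the same grasp; the last joint's range is limited). The gripper opens to 88 mm and grips with 3 to 60 N. Pads are 20 mm wide; open, the fingers measure 115 mm over their backs; the gripper's body (75 mm by 178 mm) begins 61 mm behind the grasp point.
Start: joints at [-1.306, 0.423, 1.63, -0, 1.089, -0.019], TCP at [0.175, -0.6, 0.237] pointing down, gripper open.
Joint ranges: [-3, 3], [-0.9, 2.11], [0.09, 2.58], [-1.31, 4.45], [0.11, 2.69], [-2.54, 2.54]. Speed limits (rad/s): [2.39, 2.39, 3.01, 3.14, 3.14, 3.14].

INTERFACE

Orientations are given as a 3x3 rotation matrix whose columns are the frame's x, y, z axes.
In Python, from bench import arm gives the robot as it stands.
- The arm moves only by the tool move_arm, never from a script. Its arguments are lists of equal length, an entry for each row: "xyz": the shift along the tool's x, y, z in mm, a list of three; "rotation": the turn, a rotation vector about the tool's x, y, z in degrees, a list of three. In form: {"xyz": [[x, y, z], ...], "rotation": [[ax, ay, az], ...]}. A call has 1 to 20 rows; each row shifts and turns the commanded pose from where the row before left it, along the tool's axes as they then stand; what a row does not reach is not made up. A row lasts 1/8 s, in which the tool goes at most 62.5 mm and 10.7 degrees, less where a joint would pass 70% of its speed; a pose out of reach is approached as far as the arm can. A call with a gripper value outside its range is refused whole. "hand" is the closure, from 0 (fully open) to 1 (shut), set as the call begins (left out, the last holds). The fingers move at their own pace and stop on an object; "squeeze" is the grip in N (left out, the last holds). Time passes only in rows, so rows that do not move let the fingers close. It gives the time, the measured TCP pose, the force, the opening and the grip force at its end, in the units of the state.
- arm.get_state(): the state, without advancing time (a new reading comes with each control period).
- arm.camera(name): name is "scene" or "side" or "wrist"; returns the picture (420x560x3 uint8, red, green, blue); there is no depth.
- arm.get_calibration(name): a dict with "camera_matrix" (3x3 intrinsics, pixels), "R" (3x3) and "t" (3): a world point X has camera coordinates R X + t. Camera axes: x right, y down, z forward; pixel columns grow to the right and rows downward; lengths in m; the calibration is good to about 2 mm. The wrist camera is an equidistant fisheye: a pixel r from the principal point sees the ray r / f radians off the axis. A picture is of the moment at which its call begins: read the wrist's pose just before it. get_calibration takes no time and is no camera call; for the wrist camera it gives the pose at the moment of the call.
- arm.hand_in(): hands the job in; it is judged then, once.
The state is a dict: "clock": time; "q": joint angles; "joint_velocities": joint speeds; "joint_torque": joint torques, N m; "ee_pos": TCP position; "tool_rot": TCP orientation; "wrist_force": force on the tool from outside, world axes, zero at the start; "wrist_torque": the same for the moment, N m; "opening": finger opening in m; "grasp_force": force on a finger pad.
Only numpy, scipy, OpenCV 4.12 (cv2) and the standard library are available. Lean on these libraries where they do the work, as an engineer would, in place of code of your own. Each camera call takes 0.05 s, during which the arm holds its last target. There are 200 camera calls.

TASK

The wide, thin wooden serving board with the candle on it lies flat on the worktop, too low to get one's fingers under, while the narrow board to its right already sticks out a little over the worktop's front edge (the robot's side). Push or slide the wide board with the fingertips toward that edge, without lifting it, until it sticks out just as far as the narrow one: squared up, the front edges of both in one line. The candle stays standing on the board untouched, and the narrow board and the other things around are left where they are.

Things in the scene. Friction and masses are not known exactly. Their poses are not given: they have to be found in the camera images.
- board: wide, thin serving board of wood with two darker end strips, 140 mm from front to rear (its x), 200 mm wide (its y), 12 mm thick, about 0.5 kg, loose, lying flat on the worktop; origin at the centre of its underside, +x toward its rear (away from the robot, give or take 20 degrees), +y to the left, z up. Pushed on its rear edge it slides readily (a few N)
- rear_left (a point): left rear corner of the board, at the underside (70 mm to the rear and 100 mm to the left of the board's origin). The worktop's top is z = 0; its front edge is straight along world y, at x = 0.332 m, with nothing beneath an overhang on the robot's side of it
- rear_right (a point): right rear corner of the board, at the underside (70 mm to the rear and 100 mm to the right of the board's origin)
- rear_mid (a point): middle of the board's rear edge, the long edge away from the robot, 6 mm above the worktop. At the start at least 50 mm of the board's top in front of this edge is free of the candle, and behind it at least 80 mm of worktop is free
- strip_rear (a point): middle of the rear edge of the narrow board, at the underside. It is 70 mm wide (y), 140 mm from front to rear (x, as deep as the wide board, so that with fronts in line the rear edges are in line too), 12 mm thick, about 0.4 kg, loose, square to the worktop's edge, sticking out 20 to 55 mm over it. Axes as the world's
- candle: candle in a low glass jar, 68 mm across and 64 mm tall, about 0.3 kg, standing loose on the front half of the board, up to 60 mm left or right of its middle (its weight makes that side drag more); origin at the centre of its underside; z up
- spice_jar: spice jar with a dark cap, 41 mm across, 105 mm tall, standing to the left of the board; origin at the centre of its foot. A bystander
- shaker: salt shaker of clear glass with a grey top, 44 mm across, 90 mm tall, standing behind the narrow board; origin at the centre of its foot. A bystander
- pumpkin: small ceramic pumpkin, 62 mm across, 59 mm tall, near the hob; origin at the centre of its foot. A bystander
- honey: honey jar, 66 x 72 mm, 102 mm tall, toward the back of the worktop; origin at the centre of its foot. A bystander
- timer: wind-up kitchen timer, 63 mm across, 54 mm tall, to the right, near the front edge; origin at the centre of its foot. A bystander
Things that resemble listed ones, but are neither listed nor needed, are in the scene too. Leave any yellow look-alike of the part that bears strip_rear alone.

How it is judged:
By the outcome, as a careful person would: the job done as asked, in the order asked, and still so for the second after the job is handed in, with the robot touching nothing.
It also fails if it takes over 42 s, if anything falls off the work surface, if the arm or the gripper's body presses on something with over 40 N, if the wrist force passes 120 N, or if a joint passes its speed limit or range.

## Working session

There is one attempt and no reset: what is moved stays moved. The work goes in short steps, Python scripts to look and compute and a tool call to move; the robot and the scene stay as the last step left them, time stands still between calls to the robot, and variables do not carry over. Pictures are saved under pics/ and viewed, at most 10 in all, crops included, and the job is handed in when it is done.

Besides the shell and the picture viewer there is one more tool, called as name(argument=value, ...) on one line, values as JSON. move_arm: Moves the arm, as the interface text tells. Its arguments: {"type":"object","properties":{"xyz":{"type":"array"},"rotation":{"type":"array"},"hand":{"type":"number"},"squeeze":{"type":"number"}},"required":["xyz","rotation"]}

```bash
mkdir -p pics; ls; python3 - <<'E'
from bench import arm
import cv2,numpy as np
for n in("scene","side"):
    cv2.imwrite(f"pics/{n}0.png",arm.camera(n)[:,:,::-1])
    c=arm.get_calibration(n);print(n,c["camera_matrix"],c["R"],c["t"])
print(arm.finger_overhang,arm.get_state())
E
```

```text
pics
scene [[432.234622     0.         276.70238878]
 [  0.         432.234622   204.14139287]
 [  0.           0.           1.        ]] [[-0.73122262 -0.68207044 -0.00966398]
 [-0.34286926  0.37975121 -0.85920294]
 [ 0.58970683 -0.62495514 -0.51154367]] [0.47540441 0.16403713 0.92892266]
side [[387.52804821   0.         285.48459502]
 [  0.         387.52804821 213.9827878 ]
 [  0.           0.           1.        ]] [[-0.95351458 -0.30115812 -0.01066427]
 [-0.1010351   0.35283296 -0.93021547]
 [ 0.28390465 -0.88589655 -0.36685891]] [0.53873848 0.04018736 1.23053425]
0.014 {'clock': 0.1, 'q': array([-1.30604222e+00,  4.23740637e-01,  1.63062741e+00, -8.34269398e-06,
        1.08859732e+00, -1.89931057e-02]), 'joint_velocities': array([-9.11620497e-05, -9.72754378e-04, -2.79586340e-03, -1.83820649e-03,
       -1.08977397e-04,  1.06875746e-03]), 'joint_torque': array([-7.04712274e-04, -5.45612240e+01, -2.74324715e+01,  6.44368306e-02,
        1.87821494e-02, -3.40211375e-05]), 'ee_pos': array([ 0.17486962, -0.59952473,  0.23598883]), 'tool_rot': array([[ 9.60012050e-01,  2.79958442e-01, -3.66336290e-04],
       [ 2.79958681e-01, -9.60011139e-01,  1.32295631e-03],
       [ 1.86858670e-05, -1.37261302e-03, -9.99999058e-01]]), 'wrist_force': array([0.4228017 , 0.51250776, 0.09940128]), 'wrist_torque': array([ 0.05806691,  0.01898431, -0.0253942 ]), 'grasp_force': 0.0, 'opening': 0.08771590861177168}
```

View pics/scene0.png

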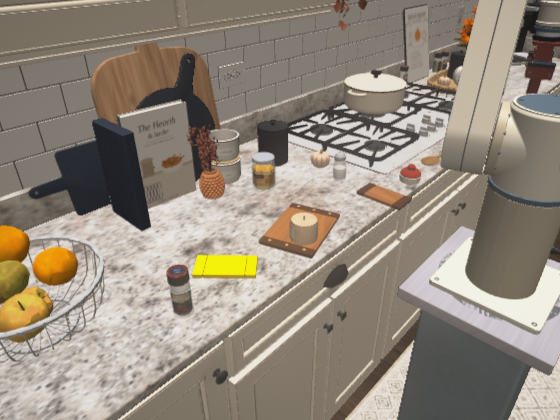

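View pics/side0.png

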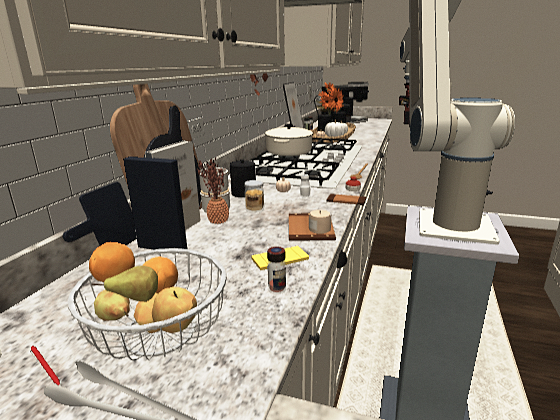

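The scene view shows the wide board around (301,228) with the candle at (304,228) and the narrow board at (384,197). The yellow look-alike is at (226,266), the spice jar at (180,290) and the shaker at (340,165). The side view shows the same layout, with the board at (312,225).

```bash
cat > h.py <<'E'
import cv2,numpy as np
from bench import arm
def ray(cal,uv,z,fish=False):
    K=np.array(cal["camera_matrix"]);R=np.array(cal["R"]);t=np.array(cal["t"])
    uv=np.atleast_2d(np.asarray(uv,float))
    x=(uv[:,0]-K[0,2])/K[0,0];y=(uv[:,1]-K[1,2])/K[1,1]
    if fish:
        r=np.hypot(x,y)+1e-12;d=np.c_[x/r*np.sin(r),y/r*np.sin(r),np.cos(r)]
    else: d=np.c_[x,y,np.ones_like(x)]
    d=d@R;c=-R.T@t
    return c+d*((z-c[2])/d[:,2])[:,None]
E
python3 - <<'E'
from h import *
for n,px in(("scene",dict(board=(301,228),strip=(384,197))),("side",dict(board=(300,226),strip=(345,199)))):
    im=cv2.imread(f"pics/{n}0.png");hsv=cv2.cvtColor(im,cv2.COLOR_BGR2HSV)
    cal=arm.get_calibration(n)
    m=cv2.inRange(hsv,(3,90,40),(18,255,230))
    k,l,s,c=cv2.connectedComponentsWithStats(m)
    for i in range(1,k):
        if s[i,4]>120:
            cn=max(cv2.findContours((l==i).astype(np.uint8),0,1)[0],key=cv2.contourArea)
            h=cv2.convexHull(cn);
            ap=cv2.approxPolyDP(h,4,True)[:,0]
            if 0<s[i,0]<560 and 180<c[i,1]<260 and c[i,0]>230:print(n,s[i],ap.tolist(),ray(cal,ap,.012)[:,:2].round(3).tolist())
print(ray(arm.get_calibration("scene"),[[340,178],[180,312],[412,184],[320,166]],0).round(3))
E
python3 - <<'E'
import cv2
im=cv2.imread("pics/scene0.png")[150:330,160:430];cv2.imwrite("pics/c.png",cv2.resize(im,None,fx=2.9,fy=2.9,interpolation=cv2.INTER_CUBIC))
E
```

```text
scene [359 184  52  24 608] [[359, 190], [372, 184], [410, 199], [391, 206]] [[0.435, -0.12], [0.427, -0.177], [0.301, -0.171], [0.32, -0.102]]
scene [ 260  203   79   53 1706] [[292, 203], [338, 214], [311, 255], [260, 242]] [[0.531, 0.066], [0.403, 0.027], [0.344, 0.213], [0.466, 0.256]]
side [245 189  19  21 303] [[262, 191], [262, 207], [247, 208], [246, 191]] [[0.708, -0.14], [0.643, 0.031], [0.69, 0.055], [0.77, -0.123]]
side [327 194  39  11 275] [[327, 199], [330, 194], [365, 197], [356, 204]] [[0.438, -0.116], [0.439, -0.177], [0.305, -0.178], [0.327, -0.091]]
side [289 213  47  26 731] [[289, 214], [329, 215], [335, 237], [290, 238]] [[0.53, 0.07], [0.398, 0.042], [0.346, 0.209], [0.471, 0.252]]
side [ 354  213   60  111 1881] [[405, 216], [411, 269], [354, 323], [380, 213]] [[0.155, -0.019], [0.131, 0.342], [0.235, 0.595], [0.236, -0.024]]
[[ 0.534 -0.164  0.   ]
 [ 0.429  0.519  0.   ]
 [ 0.349 -0.277  0.   ]
 [ 0.633 -0.191  0.   ]]
```

View pics/c.png

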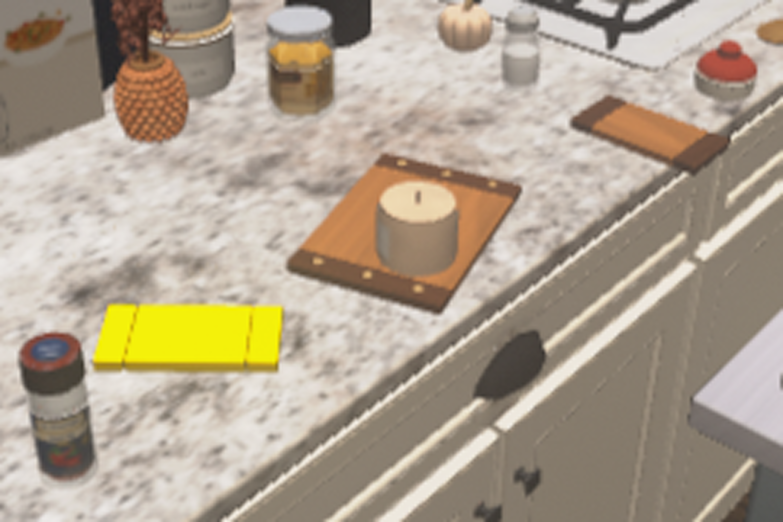

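The crop shows the wide board's rear edge running from about (384,157) to (290,268), turned counter-clockwise about 18°. The narrow board's front strip is at about (700,150). I'll move over both boards and look with the wrist camera.

move_arm(xyz=[[31,-33,-6],[31,-33,-6],[31,-33,-6],[31,-33,-6],[31,-33,-6],[31,-33,-6],[31,-33,-6],[31,-33,-6],[31,-33,-6],[31,-33,-6],[31,-33,-6],[31,-33,-6],[31,-33,-6],[31,-33,-6],[31,-33,-6],[31,-33,-6],[0,0,0],[0,0,0]], rotation=[[0,0,0],[0,0,0],[0,0,0],[0,0,0],[0,0,0],[0,0,0],[0,0,0],[0,0,0],[0,0,0],[0,0,0],[0,0,0],[0,0,0],[0,0,0],[0,0,0],[0,0,0],[0,0,0],[0,0,0],[0,0,0]])

```text
clock: 2.35
ee_pos: [0.5027, 0.0454, 0.3321]
tool_rot: [[0.96, 0.281, -0.001], [0.281, -0.96, -0.001], [-0.002, 0.0, -1.0]]
wrist_force: [0.9, 0.3, -0.5]
opening: 0.0876
grasp_force: 0.0
```

```bash
cat > w.py <<'E'
import sys
from h import *
n=sys.argv[1]
s=arm.get_state();cal=arm.get_calibration("wrist");im=arm.camera("wrist")[:,:,::-1].copy()
cv2.imwrite(f"pics/{n}.png",im)
import pickle;pickle.dump({k:np.array(v) for k,v in cal.items()},open(f"pics/{n}.pkl","wb"))
R=s["tool_rot"];print(s["clock"],s["ee_pos"].round(4),"yaw",np.degrees(np.arctan2(R[1,0],R[0,0])).round(2),R[:,2].round(3),s["wrist_force"].round(1))
# rectify: top view of plane z=0.012, 1 px/mm, rows: x from .62 down to .22; cols: y from .35 to -.25
K=cal["camera_matrix"];Rc=np.array(cal["R"]);t=np.array(cal["t"])
X,Y=np.meshgrid(np.arange(.65,.25,-.001),np.arange(.35,-.25,-.001),indexing="ij")
P=np.stack([X,Y,0*X+.012],-1)@Rc.T+t
r=np.hypot(P[...,0],P[...,1]);th=np.arctan2(r,P[...,2])
u=K[0][2]+K[0][0]*th*P[...,0]/r;v=K[1][2]+K[1][1]*th*P[...,1]/r
top=cv2.remap(im,u.astype(np.float32),v.astype(np.float32),cv2.INTER_LINEAR)
cv2.imwrite(f"pics/{n}_top.png",top)
E
python3 w.py w1
```

```text
2.35 [0.5027 0.0454 0.3321] yaw 16.29 [-0.001 -0.001 -1.   ] [ 0.9  0.3 -0.5]
```

View pics/w1_top.png

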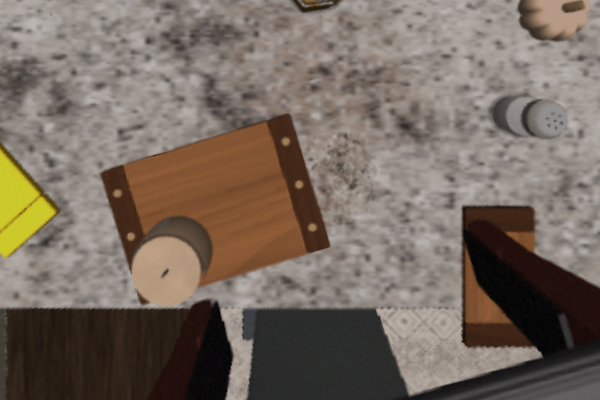

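The rectified top view (1 mm per pixel) shows the board's rear corners at (102,171) and (290,114). That gives a yaw of about 17° and a rear mid near (0.5075, 0.154). The narrow board's rear edge is at row 207, so x≈0.443. I'll lower the fingertips behind the wide board's rear edge.

move_arm(xyz=[[6.5,-10.4,26],[6.5,-10.4,28],[6.5,-10.4,28],[6.5,-10.4,28],[6.5,-10.4,28],[6.5,-10.4,28],[6.5,-10.4,28],[6.5,-10.4,28],[6.5,-10.4,28],[6.5,-10.4,28],[0,0,12],[0,0,12],[0,0,8],[0,0,0],[0,0,0]], rotation=[[0,0,0],[0,0,0],[0,0,0],[0,0,0],[0,0,0],[0,0,0],[0,0,0],[0,0,0],[0,0,0],[0,0,0],[0,0,0],[0,0,0],[0,0,0],[0,0,0],[0,0,0]])

```text
clock: 4.28
ee_pos: [0.537, 0.1638, 0.0232]
tool_rot: [[0.96, 0.28, 0.001], [0.28, -0.96, 0.0], [0.001, 0.0, -1.0]]
wrist_force: [0.3, 0.0, -0.5]
opening: 0.0879
grasp_force: 0.0
```

```bash
python3 - <<'E'
from h import *
im=cv2.imread("pics/w1_top.png");h=cv2.cvtColor(im,cv2.COLOR_BGR2HSV)
m=cv2.inRange(h,(0,85,0),(18,255,200))
def edge(c0,c1,r0,r1,dirn=1):
    pts=[]
    for c in range(c0,c1,2):
        col=m[r0:r1,c]; k=np.flatnonzero(cv2.erode(col,np.ones((4,1),np.uint8)).ravel())
        if len(k): pts.append((c,r0+(k[0]-2 if dirn>0 else k[-1]+2)))
    p=np.array(pts,float);f=np.polyfit(p[:,0],p[:,1],1)
    g=abs(np.polyval(f,p[:,0])-p[:,1])<2.0
    f=np.polyfit(p[g,0],p[g,1],1);return f,g.mean()
for a in((112,284,90,230),(468,530,190,240)):
    f,g=edge(*a);print(f,g,"deg",np.degrees(np.arctan(f[0])),"x at mid",.65-np.polyval(f,(a[0]+a[1])/2)/1000)
E
python3 w.py w2
```

```text
[ -0.3118166  203.31159017] 1.0 deg -17.318345132790697 x at mid 0.5084280956648899
[-2.01612903e-04  2.07003629e+02] 1.0 deg -0.011551568293723988 x at mid 0.4430969758064516
4.275 [0.537  0.1638 0.0232] yaw 16.25 [ 0.001  0.    -1.   ] [ 0.3  0.  -0.5]
```

View pics/w2.png

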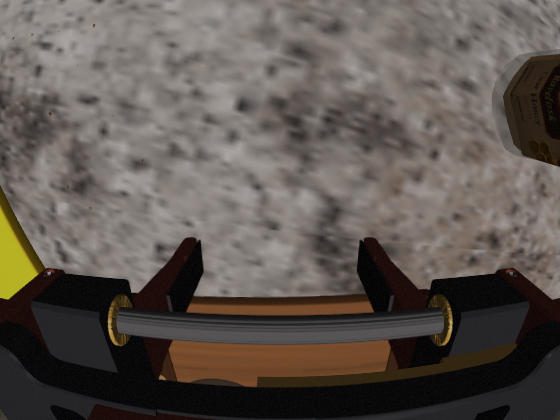

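The wrist view shows the finger ends standing behind the board's rear edge, which lies at about row 297. I'll lower a little more, align, and approach to contact.

move_arm(xyz=[[0,0,3],[0,0,3],[-3,0,0],[-3,0,0],[-3,0,0],[-3,0,0],[-3,0,0],[-2,0,0],[0,0,0],[0,0,0]], rotation=[[0,0,-0.5],[0,0,-0.5],[0,0,0],[0,0,0],[0,0,0],[0,0,0],[0,0,0],[0,0,0],[0,0,0],[0,0,0]])

```text
clock: 5.58
ee_pos: [0.5205, 0.1588, 0.0167]
tool_rot: [[0.955, 0.297, 0.0], [0.297, -0.955, 0.0], [0.0, 0.0, -1.0]]
wrist_force: [-0.2, 0.6, -0.3]
opening: 0.0879
grasp_force: 0.0
```

move_arm(xyz=[[-1,0,0],[-1,0,0],[0,0,0]], rotation=[[0,0,0],[0,0,0],[0,0,0]])

```text
clock: 5.95
ee_pos: [0.5183, 0.1582, 0.0167]
tool_rot: [[0.955, 0.297, -0.0], [0.297, -0.955, -0.0], [-0.0, -0.0, -1.0]]
wrist_force: [-0.3, 0.1, -0.4]
opening: 0.0877
grasp_force: 0.0
```

move_arm(xyz=[[-1,0,0],[-1,0,0],[0,0,0]], rotation=[[0,0,0],[0,0,0],[0,0,0]])

```text
clock: 6.32
ee_pos: [0.5172, 0.1578, 0.0168]
tool_rot: [[0.955, 0.297, 0.001], [0.297, -0.955, 0.0], [0.001, -0.0, -1.0]]
wrist_force: [3.4, 1.1, -1.8]
opening: 0.0875
grasp_force: 1.6
```

move_arm(xyz=[[-1,0,0],[-1,0,0],[0,0,0]], rotation=[[0,0,0],[0,0,0],[0,0,0]])

```text
clock: 6.7
ee_pos: [0.5148, 0.157, 0.0168]
tool_rot: [[0.955, 0.297, 0.0], [0.297, -0.955, 0.0], [0.0, 0.0, -1.0]]
wrist_force: [3.5, 0.9, -0.1]
opening: 0.088
grasp_force: 1.7
```

Contact came at about 10 mm from TCP to edge, which agrees with the image. Next I'll push while squaring up.

move_arm(xyz=[[-3,0,0],[-3,0,0],[-3,0,0],[-3,0,0],[-3,0,0],[-3,0,0],[-3,0,0],[-3,0,0],[-3,0,0],[-3,0,0],[-3,0,0],[-3,0,0],[-3,0,0],[-3,0,0],[-3,0,0],[-3,0,0],[-3,0,0],[-1,0,0],[0,0,0]], rotation=[[0,0,1],[0,0,1],[0,0,1],[0,0,1],[0,0,1],[0,0,1],[0,0,1],[0,0,1],[0,0,1],[0,0,1],[0,0,1],[0,0,1],[0,0,1],[0,0,1],[0,0,1],[0,0,1],[0,0,1],[0,0,0.3],[0,0,0]])

```text
clock: 9.07
ee_pos: [0.4631, 0.1488, 0.0166]
tool_rot: [[1.0, -0.001, -0.001], [-0.001, -1.0, -0.0], [-0.001, 0.0, -1.0]]
wrist_force: [4.0, -1.3, 1.5]
opening: 0.0879
grasp_force: 1.7
```

```bash
python3 w.py w3; python3 - <<'E'
import cv2,numpy as np
from bench import arm
a=arm.camera("scene")[150:330,160:430,::-1];cv2.imwrite("pics/s3.png",a)
cv2.imwrite("pics/m3.png",np.vstack([cv2.resize(cv2.imread("pics/w3.png"),(400,300)),cv2.resize(a,(400,267))]))
E
```

```text
9.075 [0.4631 0.1488 0.0166] yaw -0.06 [-0.001 -0.    -1.   ] [ 4.  -1.3  1.5]
```

View pics/m3.png

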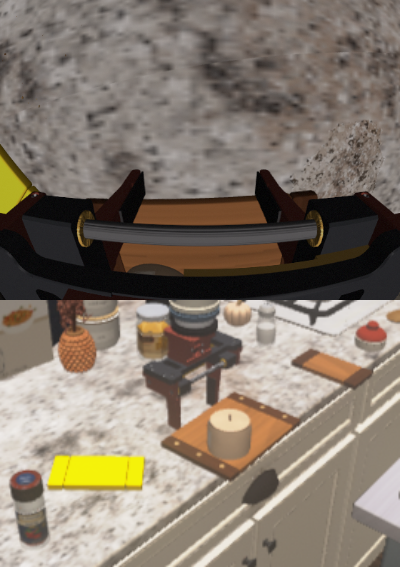

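The wrist picture shows the rear edge (row ~200) against both fingers, and the candle is still standing. I'll push most of the remaining distance, then back off and check from above.

move_arm(xyz=[[-1.5,0,0],[-2,0,0],[-2,0,0],[-1.5,0,0],[0,0,0],[0,0,0],[3,0,0],[10,0,0],[10,0,0],[5,0,-15],[0,5,-30],[0,12,-40],[0,12,-40],[0,12,-40],[0,12,-40],[0,12,-40],[0,5,-30],[0,0,-5],[0,0,0],[0,0,0]], rotation=[[0,0,0],[0,0,0],[0,0,0],[0,0,0],[0,0,0],[0,0,0],[0,0,0],[0,0,0],[0,0,0],[0,0,0],[0,0,0],[0,0,0],[0,0,0],[0,0,0],[0,0,0],[0,0,0],[0,0,0],[0,0,0],[0,0,0],[0,0,0]])

```text
clock: 11.68
ee_pos: [0.4836, 0.0789, 0.2954]
tool_rot: [[1.0, -0.0, -0.002], [-0.0, -1.0, -0.0], [-0.002, 0.0, -1.0]]
wrist_force: [0.4, 0.4, -0.5]
opening: 0.088
grasp_force: 0.0
```

```bash
python3 w.py w4
```

```text
11.675 [0.4836 0.0789 0.2954] yaw -0.02 [-0.002 -0.    -1.   ] [ 0.4  0.4 -0.5]
```

View pics/w4_top.png

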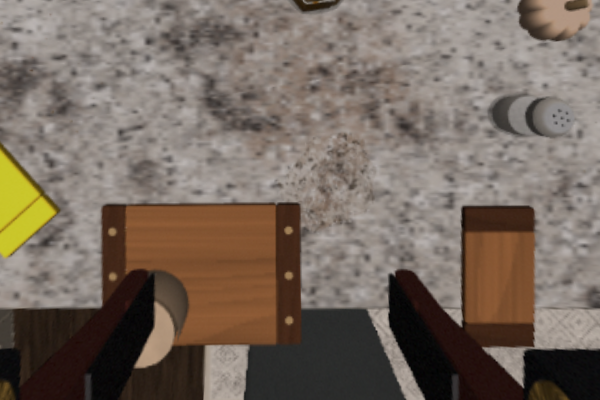

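The top view shows the board squared, with its rear edge near row 204 and the narrow board's at 207. I'll fit both edges.

```bash
cat > fit.py <<'E'
import sys
from h import *
im=cv2.imread(f"pics/{sys.argv[1]}_top.png");g=cv2.GaussianBlur(cv2.cvtColor(im,cv2.COLOR_BGR2GRAY),(0,0),1).astype(float)
m=cv2.inRange(cv2.cvtColor(im,cv2.COLOR_BGR2HSV),(0,85,0),(18,255,200))
for n,c0,c1,r0,r1,e in(("rear b",110,294,190,225,0),("rear s",468,530,190,225,0),("front b",215,294,330,360,1),("front s",468,515,330,360,1)):
    p=[]
    for c in range(c0,c1,2):
        k=np.flatnonzero(m[r0:r1,c])
        if len(k):p.append((c,r0+(k[0] if not e else k[-1])))
    p=np.array(p,float);p=p[abs(p[:,1]-np.median(p[:,1]))<3];f=np.polyfit(p[:,0],p[:,1],1)
    print(n,len(p),"deg",np.degrees(np.arctan(f[0])).round(2),"rows",np.polyval(f,[c0,c1]).round(1))
E
python3 fit.py w4
```

```text
rear b 92 deg -0.34 rows [204.8 203.7]
rear s 31 deg -0.01 rows [206.9 206.9]
front b 40 deg -0.08 rows [344.2 344. ]
front s 13 deg 0.0 rows [359. 359.]
```

The board needs 2.6 mm more, with a residual yaw of about 0.3°. I'll go back down behind it for a final nudge.

move_arm(xyz=[[0,-5,20],[0,-10,35],[0,-10,40],[0,-10,40],[0,-10,40],[0,-10,40],[0,-10,30],[0,-5,20],[0,0,10],[0,0,4],[-5,0,0],[-8,0,0],[-7,0,0],[-4,0,0],[0,0,0],[0,0,0],[0,0,0]], rotation=[[0,0,0.2],[0,0,0],[0,0,0],[0,0,0],[0,0,0],[0,0,0],[0,0,0],[0,0,0],[0,0,0],[0,0,0],[0,0,0],[0,0,0],[0,0,0],[0,0,0],[0,0,0],[0,0,0],[0,0,0]])

```text
clock: 13.85
ee_pos: [0.461, 0.1489, 0.0177]
tool_rot: [[1.0, -0.004, 0.0], [-0.004, -1.0, 0.0], [0.0, -0.0, -1.0]]
wrist_force: [0.3, -0.4, -1.0]
opening: 0.0879
grasp_force: 0.0
```

```bash
python3 -c "
from bench import arm;import numpy as np
s=arm.get_state();print(s['ee_pos'].round(5),np.degrees(np.arctan2(*s['tool_rot'][[1,0],0])),s['wrist_force'])"
```

```text
[0.46098 0.14893 0.01768] -0.24468334141924744 [ 0.31632234 -0.38155986 -1.01753962]
```

move_arm(xyz=[[-2,0,0],[-2,0,0],[-1,0,0],[-1,0,0],[-1,0,0],[-0.5,0,0],[0,0,0],[0,0,0]], rotation=[[0,0,0],[0,0,0],[0,0,0],[0,0,0],[0,0,0],[0,0,0],[0,0,0],[0,0,0]])

```text
clock: 14.85
ee_pos: [0.4535, 0.149, 0.0178]
tool_rot: [[1.0, -0.004, 0.0], [-0.004, -1.0, 0.0], [0.0, -0.0, -1.0]]
wrist_force: [3.2, -0.7, -0.3]
opening: 0.0877
grasp_force: 1.7
```

move_arm(xyz=[[3,0,0],[10,0,0],[12,0,0],[5,0,-15],[0,5,-30],[0,12,-40],[0,12,-40],[0,12,-40],[0,12,-40],[0,12,-40],[0,5,-30],[0,0,-5],[0,0,0],[0,0,0]], rotation=[[0,0,0],[0,0,0],[0,0,0],[0,0,0],[0,0,0],[0,0,0],[0,0,0],[0,0,0],[0,0,0],[0,0,0],[0,0,0],[0,0,0],[0,0,0],[0,0,0]])

```text
clock: 16.6
ee_pos: [0.4821, 0.0789, 0.2964]
tool_rot: [[1.0, -0.004, -0.002], [-0.004, -1.0, -0.0], [-0.002, 0.0, -1.0]]
wrist_force: [-0.2, 1.0, 0.3]
opening: 0.0878
grasp_force: 0.0
```

```bash
python3 w.py w5; python3 fit.py w5
```

```text
16.6 [0.4821 0.0789 0.2964] yaw -0.22 [-0.002 -0.    -1.   ] [-0.2  1.   0.3]
rear b 92 deg 0.13 rows [205.9 206.3]
rear s 31 deg -0.0 rows [207. 207.]
front b 40 deg 0.98 rows [345.9 347.2]Traceback (most recent call last):
  File "fit.py", line 10, in <module>
    p=np.array(p,float);p=p[abs(p[:,1]-np.median(p[:,1]))<3];f=np.polyfit(p[:,0],p[:,1],1)
                                                               ~~~~~~~~~~^^^^^^^^^^^^^^^^^
    raise TypeError("expected non-empty vector for x")
TypeError: expected non-empty vector for x
```

View pics/w5_top.png

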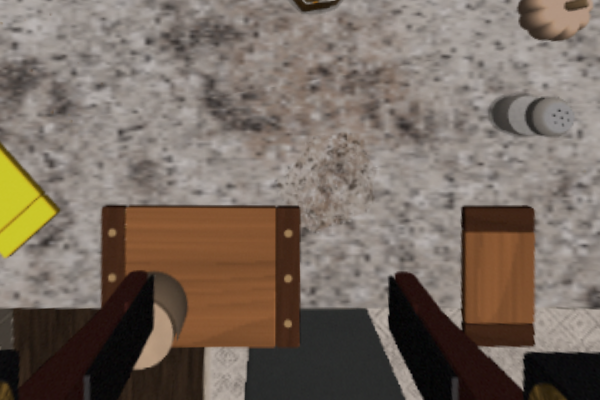

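The picture shows the board's rear edge at row ~206 against 207 for the narrow board, so they match within 1 mm and 0.15°. The candle is standing and the other things are in place, so I'll hand in.

```bash
python3 -c "
from bench import arm;print(arm.hand_in())"
```

```text
the job is handed in; nothing more can be done
None
```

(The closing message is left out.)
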